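# Push the vial train home and bar the feed lane

## Robot

A 6-joint arm with a two-finger parallel gripper is mounted at the origin on a cart in front of the work surface, level with it; the furniture and walls round the work are solid. World frame = base frame: x ahead of the robot, y to its left, z up, the work surface at z = 0. Lengths are in m, angles in degrees, forces in N, time in s.
With the tool pointing down it reaches from about 0.4 to 0.825 m from the base axis. Payload 7 kg.
Tool frame: the origin (TCP) lies on the centre line of the jaws, within the pads' length; the fingertips stand 22 mm ahead of it and the grasp point (between the pads) lies 3 mm ahead of it; z points along the fingers, y is the line along which they close (so a half turn about z gives the same grasp; the last joint's range is limited). The gripper opens to 88 mm and grips with 3 to 60 N. Pads are 19 mm wide; open, the fingers measure 130 mm over their backs; the gripper's body (78 mm by 193 mm) begins 47 mm behind the grasp point.
Start: joints at [86.981, 20.546, 0.682, 0, -70.136, -16.507], TCP at [0.226, 0.636, 0.249] pointing down, gripper open.
Joint ranges: [-176.03, 176.03], [-82.01, 121.73], [-58.28, 71.71], [-173.87, 95.51], [-174.79, -0.11], [-173.66, 173.66]. Speed limits (degrees/s): [136.94, 136.94, 172.46, 180, 180, 180].

## Interface

Orientations are given as [roll, pitch, yaw] about the fixed x, y, z axes, in that order (R = Rz(yaw) Ry(pitch) Rx(roll)).
In Python, from plant import get_state, cams, r gives the robot as it stands.
- The arm moves only by the tool apply_moves, never from a script. Its argument "targets" is a list of rows, each an object with "dp": the shift along the world's x, y, z in m, a list of three; "yaw": the turn about the world's z in degrees. In form: [{"dp": [x, y, z], "yaw": yaw}, ...]. A call has 1 to 20 rows; each row is the pose to reach, as a shift and turn from the pose commanded when the call began; what a row does not reach only later rows make up. A row lasts 1/12 s, in which the tool goes at most 41.7 mm and 7.16 degrees, less where a joint would pass 70% of its speed; a pose out of reach is approached as far as the arm can. A call with a gripper value outside its range is refused whole. "grip" is the gripper command: -1 is fully open, 1 is shut, values between are in proportion, set as the call begins (left out, the last holds). The fingers move at their own pace and stop on an object; "squeeze" is the grip in N (left out, the last holds). Time passes only in rows, so rows that repeat a pose let the fingers close. It gives the time, the measured TCP pose, the force, the opening and the grip force at its end, in the units of the state.
- get_state(): the state, without advancing time (a new reading comes with each control period).
- cams.capture(name): name is "side" or "top"; returns a dict with "image" (400x640x3 uint8, red, green, blue), "range_z" (400x640 float32, m along the optical axis (not along the pixel's ray), 0 where there is no reading), "fx", "fy", "cx", "cy" (pixels), "R" (3x3) and "t" (3): a world point X has camera coordinates R X + t. Camera axes: x right, y down, z forward; pixel columns grow to the right and rows downward; lengths in m; the calibration is good to about 2 mm. A picture is of the moment at which its call begins.
- r.close_job(): hands the job in; it is judged then, once.
The state is a dict: "time_s": time; "joints": joint angles; "qd": joint speeds; "joint_torque": joint torques, N m; "tcp_pos": TCP position; "eef_rot": TCP orientation; "contact_force": force on the tool from outside, world axes, zero at the start; "moment": the same for the moment, N m; "gripper_width": finger opening in m; "gripper_force": force on a finger pad.
Only numpy, scipy, OpenCV 4.12 (cv2) and the standard library are available. Lean on these libraries where they do the work, as an engineer would, in place of code of your own. Each camera call takes 0.05 s, during which the arm holds its last target. There are 200 camera calls.

## Task

Close up the vial feed lane: push the row of four touching vial carriers along the lane from behind, as one train, until the front carrier is fully home against the end stop. Then push the pivoted bar round until it lies fully across the lane behind the last carrier, and leave everything standing there. Only push: do not lift, tip or separate the carriers, and leave the other things on the freezer where they are.

Things in the scene. Friction and masses are not known exactly. Their poses are not given: they have to be found in the camera images.
- lane: Fixed aluminium feed lane. Origin on the freezer top (z = 0) under its middle; x along it to the end stop, y to the left looking that way, z up. Base plate 274 x 68 mm, its top (the lane's floor) at z = 5 mm. Two low rails from x = -136 to +130 mm, inner faces at y = +-17.5 mm, 8 mm thick, tops at z = 15 mm. The end away from the stop is open.
- stop_face (a point): Centre of the end stop's face at the closed end of the lane, lane x = 125 mm, y = 0: a dark block 10 mm thick, 51 mm wide, top at z = 35 mm. With the train home the carriers' centres lie 16, 48, 80 and 112 mm before this face, the rear face of the last one 128 mm before it (lane x = -3 mm).
- bar_pivot (a point): Foot of the bar on its pivot axis, beside the left rail at lane x = -14, y = +38, z = 17.5 mm. Opposite, on the right rail at lane x = -9 to +5 mm, stands a small dark keeper block 14 x 8 mm, top at z = 29 mm.
- carrier_0: The front carrier of four, nearest the end stop: grey block 32 x 32 x 24 mm with a small amber vial fixed in it, cap top 56 mm above the block's underside; about 0.13 kg. Origin: centre of the underside; x to the stop. Loose in the lane, 1.5 mm clear of each rail; block from z = 5 to 29 mm, above the rails. The row starts touching (gaps under 0.5 mm), 50 to 90 mm short of the stop.
- carrier_1: The second carrier from the end stop: grey block 32 x 32 x 24 mm with a small amber vial fixed in it, cap top 56 mm above the block's underside; about 0.13 kg. Origin: centre of the underside; x to the stop. Loose in the lane, 1.5 mm clear of each rail; block from z = 5 to 29 mm, above the rails.
- carrier_2: The third carrier from the end stop: grey block 32 x 32 x 24 mm with a small amber vial fixed in it, cap top 56 mm above the block's underside; about 0.13 kg. Origin: centre of the underside; x to the stop. Loose in the lane, 1.5 mm clear of each rail; block from z = 5 to 29 mm, above the rails.
- carrier_3: The last carrier, at the rear of the row: grey block 32 x 32 x 24 mm with a small amber vial fixed in it, cap top 56 mm above the block's underside; about 0.13 kg. Origin: centre of the underside; x to the stop. Loose in the lane, 1.5 mm clear of each rail; block from z = 5 to 29 mm, above the rails. The row starts touching (gaps under 0.5 mm), 50 to 90 mm short of the stop.
- bar (a joint): Angle of the bar about its vertical pivot: 0 to 0.15 at the start, beside the left rail, pointing away from the stop (lane -x); 1.571 (limit) straight across the lane (lane -y). Grows anticlockwise from above; stays where left; 0.03 N m turns it. Bar 66 mm long from the axis, 10 mm wide, z = 17.5 to 28.5 mm, passing over the rails; closed, it is 6 mm behind the last carrier at home.
- bar_pin (a point): Top centre of the upright black pin on the bar, 10 mm diameter, 50 mm from the pivot axis, top at z = 47.5 mm.
- spare_vial: Bystander: loose amber vial with a white cap, 27 mm diameter, 58 mm tall, standing just right of the lane; origin under its centre.
- beaker: Bystander: small clear beaker, 45 mm diameter, 52 mm tall, standing just right of the lane; origin under its centre.
- pen: Bystander: thin marker pen, 10 x 135 x 8 mm, lying just left of the lane; origin under its centre, y along it.
- petri: Bystander: two stacked closed petri dishes, 62 mm diameter, 30 mm tall, before the lane's open end; origin under the centre.

How it is judged:
By the outcome, as a careful person would: the job done as asked, in the order asked, and still so for the second after the job is handed in, with the robot touching nothing.
It also fails if it takes over 51 s, if anything falls off the work surface, if the arm or the gripper's body presses on something with over 40 N, if the wrist force passes 120 N, or if a joint passes its speed limit or range.

## Working session

There is one attempt and no reset: what is moved stays moved. The work goes in short steps, Python scripts to look and compute and a tool call to move; the robot and the scene stay as the last step left them, time stands still between calls to the robot, and variables do not carry over. Pictures are saved under pics/ and viewed, at most 10 in all, crops included, and the job is handed in when it is done.

Besides the shell and the picture viewer there is one more tool, called after ">>>" in YAML: its name, and indented under it one key for each argument. apply_moves: Moves the arm, as the interface text tells. Its arguments: {"type":"object","properties":{"targets":{"type":"array","items":{"type":"object","properties":{"dp":{"type":"array","items":{"type":"number"}},"yaw":{"type":"number"}}}},"grip":{"type":"number"},"squeeze":{"type":"number"}},"required":["targets"]}

```bash
mkdir -p pics; ls
python3 - <<'E'
from plant import get_state,cams,r
import cv2,numpy as np
for n in("top","side"):
    c=cams.capture(n); cv2.imwrite(f"pics/{n}0.png",c["image"][:,:,::-1]); np.savez(f"{n}0.npz",**{k:np.array(v) for k,v in c.items()})
    print(n,c["fx"],c["cx"],c["cy"],(-np.array(c["R"]).T@c["t"]).round(3),np.array(c["R"]).round(2).tolist())
s=get_state();print(s)
E
```

```text
pics
top 457.07125393133515 319.93765180731185 200.66250884061378 [ 0.458 -0.223  0.92 ] [[-0.03, -1.0, -0.01], [-1.0, 0.03, -0.09], [0.09, 0.01, -1.0]]
side 442.00748083515174 322.6788793614539 194.8575914972574 [0.434 0.484 0.543] [[-0.99, -0.13, 0.02], [-0.09, 0.56, -0.82], [0.09, -0.82, -0.57]]
{'time_s': 0.1, 'joints': array([ 8.69822468e+01,  2.05887852e+01,  6.39553129e-01, -1.60418095e-02,
       -7.01354323e+01, -1.65065220e+01]), 'qd': array([-0.0037599 ,  0.02354397,  0.11192221,  0.10654871,  0.03093373,
       -0.05930911]), 'joint_torque': array([-3.01756700e-03, -5.84163809e+01,  2.93750328e+01,  7.01558501e+00,
        1.01429070e-02, -6.05282617e-05]), 'tcp_pos': array([0.22549117, 0.63580572, 0.24770929]), 'eef_rot': array([ 1.79914540e+02, -9.59764570e-03, -1.95297301e+01]), 'contact_force': array([-0.20244649,  0.56159184, -0.01522944]), 'moment': array([-0.01810995, -0.01592498, -0.07070354]), 'gripper_force': 0.0, 'gripper_width': 0.08723173449119298}
```

View pics/top0.png

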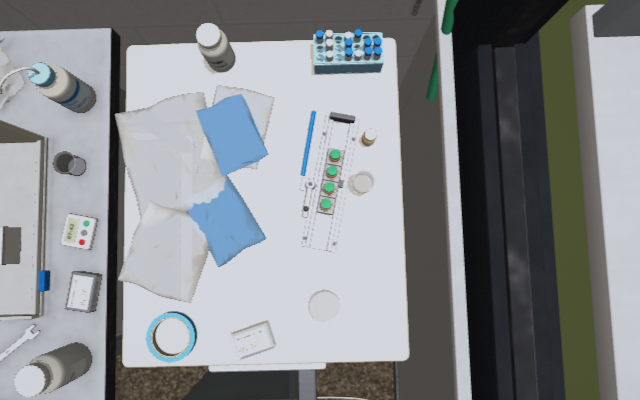

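View pics/side0.png

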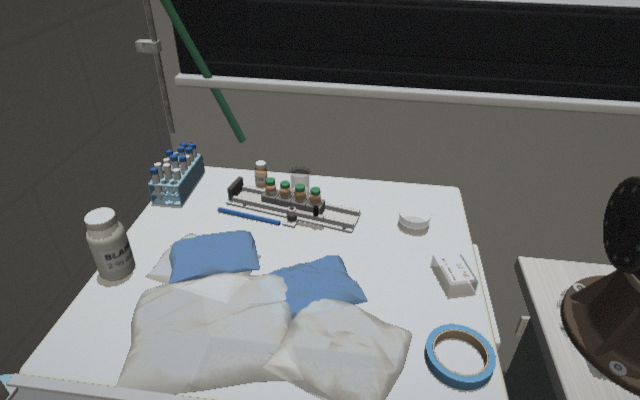

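The top view shows the lane running up the image with the stop at (342,118). The caps are at (335,155), (331,171), (329,187) and (325,204), the pin at (306,209) and the keeper at (341,183). The pen lies to the left; the vial and beaker stand to the right.

```bash
cat > h.py <<'E'
import numpy as np,cv2
def ray(c,uv,z):
    uv=np.atleast_2d(uv).astype(float); R=c["R"];o=-R.T@c["t"]
    d=np.c_[(uv[:,0]-c["cx"])/c["fx"],(uv[:,1]-c["cy"])/c["fy"],np.ones(len(uv))]@R
    return o+d*((z-o[2])/d[:,2])[:,None]
def blobs(m,amin=8):
    n,l,s,ce=cv2.connectedComponentsWithStats(m.astype(np.uint8),connectivity=8)
    return [(ce[i].round(1),s[i].tolist()) for i in range(1,n) if s[i,4]>=amin]
E
python3 - <<'E'
from h import *
import h
for n,box in(("top",(290,100,370,260)),("side",(210,150,370,240))):
    c=dict(np.load(n+"0.npz")); im=c["image"]; x0,y0,x1,y1=box
    hsv=cv2.cvtColor(im,cv2.COLOR_RGB2HSV); M=np.zeros(im.shape[:2],bool);M[y0:y1,x0:x1]=1
    g=(hsv[...,0]>55)&(hsv[...,0]<85)&(hsv[...,1]>120)&M
    print(n)
    for ce,s in sorted(blobs(g),key=lambda b:b[0][0]): print("cap",ce,s[4],ray(c,ce,.061).round(4), c["range_z"][int(ce[1]),int(ce[0])])
    for ce,s in blobs((hsv[...,2]<70)&M,4):
        print("dark",ce,s,*[ray(c,ce,z)[0,:2].round(4) for z in(.029,.035,.0475)])
    cv2.imwrite(f"pics/{n}crop.png",cv2.resize(im[y0:y1,x0:x1,::-1],None,fx=5 if n=="side" else 3.7,fy=5 if n=="side" else 3.7,interpolation=cv2.INTER_CUBIC))
E
```

```text
top
cap [325.6 203.6] 61 [[ 0.5316 -0.227   0.061 ]] 0.8620956
cap [328.7 186.9] 63 [[ 0.5631 -0.2337  0.061 ]] 0.86621803
cap [332.  170.4] 65 [[ 0.5945 -0.2408  0.061 ]] 0.86897194
cap [334.9 154. ] 67 [[ 0.6259 -0.2473  0.061 ]] 0.8715782
dark [341.7 119.7] [330, 117, 24, 6, 72] [ 0.7009 -0.2637] [ 0.6993 -0.2634] [ 0.6958 -0.2628]
side
dark [300.3 171.3] [292, 169, 17, 5, 50] [ 0.5795 -0.3381] [ 0.5778 -0.3285] [ 0.5743 -0.3085]
dark [235.4 189. ] [228, 178, 15, 22, 151] [ 0.7006 -0.2487] [ 0.6975 -0.2401] [ 0.6911 -0.2223]
dark [270.1 183.4] [266, 182, 9, 3, 12] [ 0.6345 -0.2803] [ 0.6322 -0.2713] [ 0.6273 -0.2527]
dark [285.6 186.7] [282, 186, 7, 2, 10] [ 0.5997 -0.2728] [ 0.5978 -0.264 ] [ 0.5937 -0.2456]
dark [296.8 190.2] [296, 189, 3, 3, 5] [ 0.5742 -0.2634] [ 0.5726 -0.2547] [ 0.5692 -0.2365]
dark [301.8 190.2] [300, 189, 4, 3, 5] [ 0.564 -0.265] [ 0.5625 -0.2562] [ 0.5593 -0.238 ]
dark [315.5 193.4] [312, 192, 8, 3, 10] [ 0.5343 -0.2576] [ 0.5331 -0.249 ] [ 0.5307 -0.2309]
dark [296.3 205.7] [262, 197, 63, 20, 293] [ 0.5658 -0.2095] [ 0.5642 -0.2014] [ 0.561  -0.1846]
dark [291.6 218. ] [287, 216, 10, 5, 39] [ 0.5677 -0.1692] [ 0.5661 -0.1616] [ 0.5629 -0.1457]
```

View pics/topcrop.png

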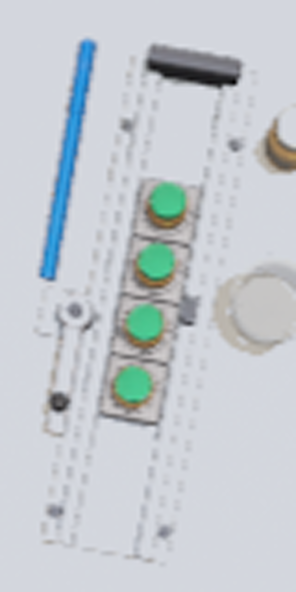

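View pics/sidecrop.png

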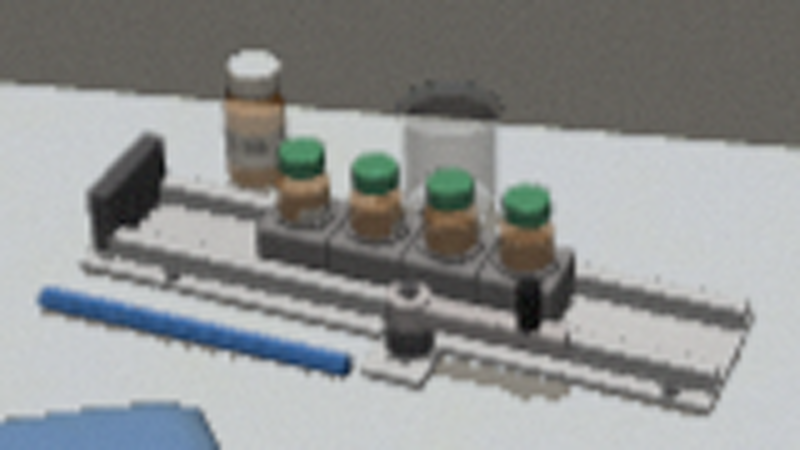

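The crops show four carriers touching each other. The bar lies nearly parallel to the left rail, with its pin at about (305.9,208.4), and the lane's open end is centred at about (318.4,248.9). The stop is clear of the row.

Run:
```python
from h import *
c=dict(np.load("top0.npz"))
P=lambda u,v,z: ray(c,(290+u/3.7,100+v/3.7),z)[0,:2]
caps=np.array([[.5316,-.227],[.5631,-.2337],[.5945,-.2408],[.6259,-.2473]])
d=caps[3]-caps[0]; a=np.arctan2(d[1],d[0]); e=np.array([np.cos(a),np.sin(a)]);n=np.array([-e[1],e[0]])
print("ang",np.degrees(a))
L=lambda p:(((p-caps[0])@e).round(4),((p-caps[0])@n).round(4))
for nm,u,v,z in [("openL",45,541,.005),("openR",165,560,.005),("stopTopRearL",150,44,.035),("stopTopFrontL",149,58,.035),("stopTopFrontR",240,72,.035),("pin",59,401,.0475),("pivot",75,311,.035),("keeper",189,308,.029),("rearblkL",100,413,.029),("rearblkR",155,424,.029)]:
    p=P(u,v,z); print(nm,p.round(4),L(p))
# bystanders
for nm,u,v,z in [("petri",324,306,.03),("penlow",303,174,.008),("beaker",363,183,.052),("vial",370,135,.058),("rack",348,60,.05)]: print(nm,ray(c,(u,v),z)[0].round(3))
```

```text
ang -12.148688357418372
openL [ 0.4525 -0.1782] (np.float64(-0.0876), np.float64(0.0311))
openR [ 0.4406 -0.2425] (np.float64(-0.0857), np.float64(-0.0343))
stopTopRearL [ 0.7157 -0.2418] (np.float64(0.1831), np.float64(0.0243))
stopTopFrontL [ 0.708  -0.2411] (np.float64(0.1754), np.float64(0.0234))
stopTopFrontR [ 0.699  -0.2894] (np.float64(0.1768), np.float64(-0.0258))
pin [ 0.5246 -0.1892] (np.float64(-0.0148), np.float64(0.0355))
pivot [ 0.5729 -0.1982] (np.float64(0.0343), np.float64(0.0368))
keeper [ 0.5736 -0.2586] (np.float64(0.0477), np.float64(-0.022))
rearblkL [ 0.5191 -0.2099] (np.float64(-0.0158), np.float64(0.0141))
rearblkR [ 0.5125 -0.2388] (np.float64(-0.0162), np.float64(-0.0155))
petri [ 0.338 -0.219  0.03 ]
penlow [ 0.597 -0.183  0.008]
beaker [ 0.57  -0.3    0.052]
vial [ 0.661 -0.316  0.058]
rack [ 0.815 -0.279  0.05 ]
```

>>> apply_moves:
  targets:
    - {"dp":[0.03,-0.03,0],"yaw":-5}
    - {"dp":[0.06,-0.06,0],"yaw":-10}
    - {"dp":[0.09,-0.09,0],"yaw":-15}
    - {"dp":[0.12,-0.12,0],"yaw":-20}
    - {"dp":[0.15,-0.15,0],"yaw":-25}
    - {"dp":[0.17,-0.18,0],"yaw":-30}
    - {"dp":[0.19,-0.21,0],"yaw":-35}
    - {"dp":[0.21,-0.245,0],"yaw":-40}
    - {"dp":[0.22,-0.28,0],"yaw":-45}
    - {"dp":[0.23,-0.315,0],"yaw":-50}
    - {"dp":[0.24,-0.35,0],"yaw":-55}
    - {"dp":[0.24,-0.385,0],"yaw":-60}
  grip: 1
  squeeze: 10

```text
time_s: 1.1
tcp_pos: [0.4656, 0.2511, 0.2485]
eef_rot: [180.0, 0.1, -79.7]
contact_force: [0.7, -0.0, 0.0]
gripper_width: 0.0089
gripper_force: 0.0
```

>>> apply_moves:
  targets:
    - {"dp":[0.001,-0.038,0],"yaw":-2}
    - {"dp":[0.002,-0.076,0],"yaw":-4}
    - {"dp":[0.003,-0.114,0],"yaw":-6}
    - {"dp":[0.004,-0.152,0],"yaw":-8}
    - {"dp":[0.005,-0.19,0],"yaw":-10}
    - {"dp":[0.006,-0.228,0],"yaw":-12}
    - {"dp":[0.007,-0.266,0],"yaw":-14}
    - {"dp":[0.007,-0.304,0],"yaw":-16}
    - {"dp":[0.007,-0.342,0],"yaw":-18}
    - {"dp":[0.007,-0.38,0],"yaw":-20}
    - {"dp":[0.007,-0.418,-0.02],"yaw":-22}
    - {"dp":[0.007,-0.446,-0.045],"yaw":-22.5}
    - {"dp":[0.007,-0.4655,-0.075],"yaw":-22.5}
    - {"dp":[0.007,-0.4655,-0.105],"yaw":-22.5}
    - {"dp":[0.007,-0.4655,-0.135],"yaw":-22.5}
    - {"dp":[0.007,-0.4655,-0.15],"yaw":-22.5}
    - {"dp":[0.007,-0.4655,-0.15],"yaw":-22.5}
    - {"dp":[0.007,-0.4655,-0.15],"yaw":-22.5}

```text
time_s: 2.6
tcp_pos: [0.4721, -0.2144, 0.098]
eef_rot: [179.9, -0.0, -102.0]
contact_force: [-0.1, 0.2, 1.2]
gripper_width: 0.0005
gripper_force: 0.0
```

Run:
```python
from plant import get_state,cams
import cv2
s=get_state();print(s["tcp_pos"],s["eef_rot"],s["joints"],s["gripper_width"])
t=cams.capture("top")["image"][90:270,270:390,::-1]; d=cams.capture("side")["image"][120:260,200:400,::-1]
f=lambda i,k:cv2.resize(i,None,fx=k,fy=k,interpolation=cv2.INTER_CUBIC)
import numpy as np
a=f(t,2);b=f(d,2.5);H=max(a.shape[0],b.shape[0])
p=lambda i:np.pad(i,((0,H-i.shape[0]),(0,0),(0,0)))
cv2.imwrite("pics/s1.png",np.hstack([p(a),p(b)]))
```

```text
[ 0.47213474 -0.2144439   0.09803945] [ 1.79868233e+02 -3.22980662e-02 -1.02021117e+02] [-2.71185245e+00  1.47730521e+01 -2.99922192e+01  1.48351211e-02
 -4.53699860e+01 -9.31973593e+00] 0.0004922833762774485
```

View pics/s1.png

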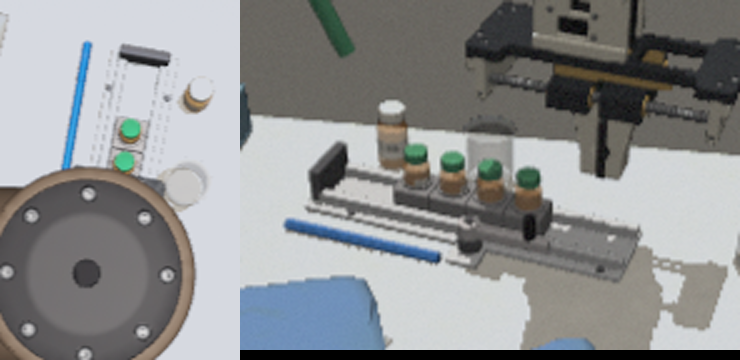

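The side view shows the closed fingers hanging over the lane behind the row (about (600,160) in the picture), with the train untouched. Next I lower them into the lane.

>>> apply_moves:
  targets:
    - {"dp":[0,-0.001,-0.02],"yaw":0}
    - {"dp":[0,-0.001,-0.04],"yaw":0}
    - {"dp":[0,-0.001,-0.055],"yaw":0}
    - {"dp":[0,-0.001,-0.066],"yaw":0}
    - {"dp":[0,-0.001,-0.066],"yaw":0}
    - {"dp":[0,-0.001,-0.066],"yaw":0}

```text
time_s: 3.2
tcp_pos: [0.4734, -0.2153, 0.0336]
eef_rot: [-179.9, -0.0, -102.0]
contact_force: [0.4, 0.1, -0.4]
gripper_width: 0.0004
gripper_force: 0.0
```

>>> apply_moves:
  targets:
    - {"dp":[0.0029,-0.0006,-0.001]}
    - {"dp":[0.0059,-0.0013,-0.002]}
    - {"dp":[0.0088,-0.0019,-0.002]}
    - {"dp":[0.0117,-0.0025,-0.002]}
    - {"dp":[0.0147,-0.0032,-0.002]}
    - {"dp":[0.0176,-0.0038,-0.002]}
    - {"dp":[0.0205,-0.0044,-0.002]}
    - {"dp":[0.0235,-0.0051,-0.002]}
    - {"dp":[0.0264,-0.0057,-0.002]}
    - {"dp":[0.0293,-0.0063,-0.002]}
    - {"dp":[0.0323,-0.0069,-0.002]}
    - {"dp":[0.0352,-0.0076,-0.002]}
    - {"dp":[0.0381,-0.0082,-0.002]}
    - {"dp":[0.0411,-0.0088,-0.002]}
    - {"dp":[0.044,-0.0095,-0.002]}
    - {"dp":[0.0469,-0.0101,-0.002]}

```text
$.targets[0]: bad value
```

Yaw is required in every row.

>>> apply_moves:
  targets:
    - {"dp":[0.0029,-0.0006,-0.001],"yaw":0}
    - {"dp":[0.0059,-0.0013,-0.002],"yaw":0}
    - {"dp":[0.0088,-0.0019,-0.002],"yaw":0}
    - {"dp":[0.0117,-0.0025,-0.002],"yaw":0}
    - {"dp":[0.0147,-0.0032,-0.002],"yaw":0}
    - {"dp":[0.0176,-0.0038,-0.002],"yaw":0}
    - {"dp":[0.0205,-0.0044,-0.002],"yaw":0}
    - {"dp":[0.0235,-0.0051,-0.002],"yaw":0}
    - {"dp":[0.0264,-0.0057,-0.002],"yaw":0}
    - {"dp":[0.0293,-0.0063,-0.002],"yaw":0}
    - {"dp":[0.0323,-0.0069,-0.002],"yaw":0}
    - {"dp":[0.0352,-0.0076,-0.002],"yaw":0}
    - {"dp":[0.0381,-0.0082,-0.002],"yaw":0}
    - {"dp":[0.0411,-0.0088,-0.002],"yaw":0}
    - {"dp":[0.044,-0.0095,-0.002],"yaw":0}
    - {"dp":[0.0469,-0.0101,-0.002],"yaw":0}

```text
time_s: 4.53
tcp_pos: [0.5188, -0.2254, 0.0304]
eef_rot: [179.9, -0.0, -102.0]
contact_force: [-3.3, 0.8, 3.0]
gripper_width: 0.0005
gripper_force: 2.3
```

```bash
cat > look.py <<'E'
import sys
from h import *
from plant import get_state,cams
tag=sys.argv[1]
e=np.array([.9776,-.2105]);n=np.array([.2105,.9776]);o=np.array([.5316,-.227])
s=get_state();p=s["tcp_pos"][:2]-o;print("tcp s,y",(p@e).round(4),(p@n).round(4),s["tcp_pos"][2].round(4),"F",s["contact_force"].round(1),"t",s["time_s"])
S=cams.capture("side");T=cams.capture("top")
for nm,c,(x0,y0,x1,y1) in(("top",T,(290,100,370,260)),("side",S,(210,150,370,240))):
    hsv=cv2.cvtColor(c["image"],cv2.COLOR_RGB2HSV);M=np.zeros(hsv.shape[:2],bool);M[y0:y1,x0:x1]=1
    g=(hsv[...,0]>50)&(hsv[...,0]<90)&(hsv[...,1]>80)&M
    for ce,st in blobs(g):
        q=ray(c,ce,.061 if nm=="top" else .058)[0,:2]-o;print(nm,"cap",ce,st[4],"s,y",(q@e).round(4),(q@n).round(4))
f=lambda i,k:cv2.resize(i,None,fx=k,fy=k,interpolation=cv2.INTER_CUBIC)
a=f(T["image"][90:270,270:390,::-1],2);b=f(S["image"][120:264,200:400,::-1],2.5)
cv2.imwrite(f"pics/{tag}.png",np.hstack([a,b]))
E
python3 look.py p1
```

```text
tcp s,y -0.0129 -0.0012 0.0304 F [-3.3  0.8  3. ] t 4.5333
side cap [262.3 179.6] 56 s,y 0.1123 0.0022
side cap [279.1 184.2] 12 s,y 0.0737 0.0057
side cap [291.5 186.1] 49 s,y 0.048 0.0032
side cap [305.7 191.6] 10 s,y 0.0147 0.0113
```

View pics/p1.png

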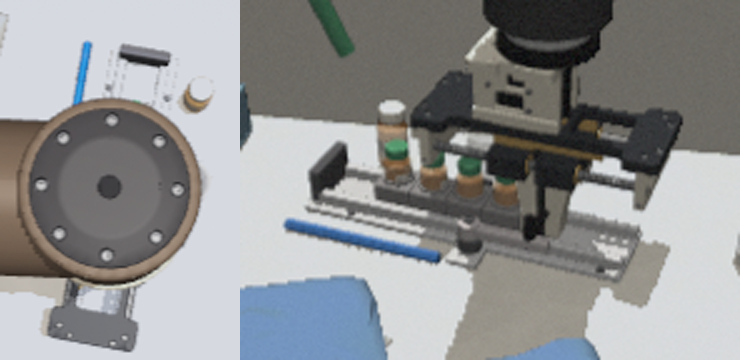

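The train has moved about 16 mm, still as one and upright; the pen and vial are undisturbed. About 48 mm remain.

>>> apply_moves:
  targets:
    - {"dp":[0.0029,-0.0006,0],"yaw":0}
    - {"dp":[0.0059,-0.0013,0],"yaw":0}
    - {"dp":[0.0088,-0.0019,0],"yaw":0}
    - {"dp":[0.0117,-0.0025,0],"yaw":0}
    - {"dp":[0.0147,-0.0032,0],"yaw":0}
    - {"dp":[0.0176,-0.0038,0],"yaw":0}
    - {"dp":[0.0205,-0.0044,0],"yaw":0}
    - {"dp":[0.0235,-0.0051,0],"yaw":0}
    - {"dp":[0.0264,-0.0057,0],"yaw":0}
    - {"dp":[0.0293,-0.0063,0],"yaw":0}
    - {"dp":[0.0323,-0.0069,0],"yaw":0}
    - {"dp":[0.0352,-0.0076,0],"yaw":0}
    - {"dp":[0.0381,-0.0082,0],"yaw":0}
    - {"dp":[0.0401,-0.0086,0],"yaw":0}

```text
time_s: 5.8
tcp_pos: [0.5601, -0.2342, 0.0306]
eef_rot: [-180.0, -0.0, -102.0]
contact_force: [-2.2, 1.5, -0.4]
gripper_width: 0.0006
gripper_force: 1.2
```

>>> apply_moves:
  targets:
    - {"dp":[0.001,-0.0002,0],"yaw":0}
    - {"dp":[0.002,-0.0004,0],"yaw":0}
    - {"dp":[0.0029,-0.0006,0],"yaw":0}
    - {"dp":[0.0039,-0.0008,0],"yaw":0}
    - {"dp":[0.0049,-0.001,0],"yaw":0}

```text
time_s: 6.22
tcp_pos: [0.5623, -0.2347, 0.0304]
eef_rot: [179.8, -0.0, -102.1]
contact_force: [-11.2, 4.3, 8.8]
gripper_width: 0.0
gripper_force: 6.7
```

>>> apply_moves:
  targets:
    - {"dp":[0.0008,-0.0002,0],"yaw":0}
    - {"dp":[0.0015,-0.0003,0],"yaw":0}

```text
time_s: 6.38
tcp_pos: [0.5624, -0.2347, 0.0303]
eef_rot: [179.6, -0.0, -102.1]
contact_force: [-15.7, 5.8, 12.2]
gripper_width: 0.0008
gripper_force: 8.9
```

```bash
python3 look.py p2
```

```text
tcp s,y 0.0317 -0.001 0.0303 F [-15.7   5.8  12.2] t 6.3833
side cap [242.6 175.8] 50 s,y 0.1561 0.0035
side cap [258.6 179.9] 20 s,y 0.1188 0.0059
side cap [271.1 181.8] 52 s,y 0.0923 0.0033
side cap [285.2 187.4] 9 s,y 0.0578 0.0119
```

View pics/p2.png

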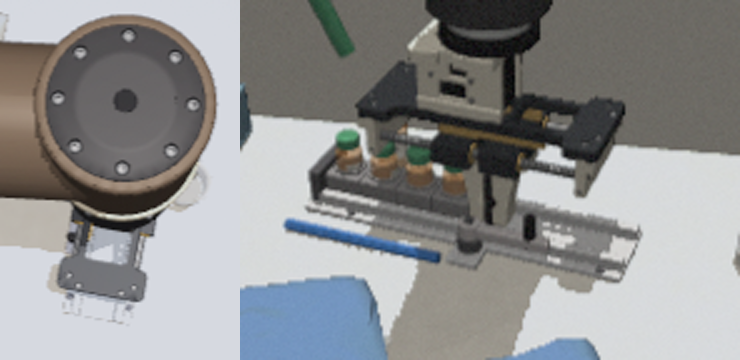

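The row sits against the stop in the side view and the force rose sharply at about 63 mm of travel. I'll back off, lift clear and check from above.

>>> apply_moves:
  targets:
    - {"dp":[-0.002,0.0004,0],"yaw":0}
    - {"dp":[-0.005,0.001,0],"yaw":0}
    - {"dp":[-0.01,0.0021,0],"yaw":0}
    - {"dp":[-0.018,0.0039,0],"yaw":0}
    - {"dp":[-0.0264,0.0057,0],"yaw":0}
    - {"dp":[-0.0264,0.0057,0.01],"yaw":0}
    - {"dp":[-0.0264,0.0057,0.035],"yaw":0}
    - {"dp":[-0.0264,0.0057,0.07],"yaw":0}
    - {"dp":[-0.0264,0.015,0.105],"yaw":0}
    - {"dp":[-0.0264,0.045,0.125],"yaw":0}
    - {"dp":[-0.0264,0.085,0.13],"yaw":0}
    - {"dp":[-0.0264,0.125,0.13],"yaw":0}
    - {"dp":[-0.0264,0.165,0.13],"yaw":0}
    - {"dp":[-0.0264,0.195,0.13],"yaw":0}
    - {"dp":[-0.0264,0.2,0.13],"yaw":0}

```text
time_s: 7.73
tcp_pos: [0.54, -0.0316, 0.162]
eef_rot: [-179.9, 0.1, -101.8]
contact_force: [0.3, -0.2, 0.1]
gripper_width: 0.0002
gripper_force: 0.0
```

```bash
sed -i 's/2\.5)$/2.5)/; s/T\["image"\]\[90:270,270:390,::-1\],2)/T["image"][100:220,290:370,::-1],3)/' look.py; python3 look.py p3
```

```text
tcp s,y -0.0329 0.1928 0.162 F [ 0.3 -0.2  0.1] t 7.7333
top cap [340.8 122.7] 79 s,y 0.1583 -0.0
top cap [337.6 139.1] 75 s,y 0.1257 0.0002
top cap [334.7 155.3] 74 s,y 0.0939 -0.0
top cap [331.5 171.5] 73 s,y 0.0621 0.0003
side cap [242.1 177.3] 26 s,y 0.1543 0.009
side cap [254.7 180.3] 10 s,y 0.1254 0.01
```

View pics/p3.png

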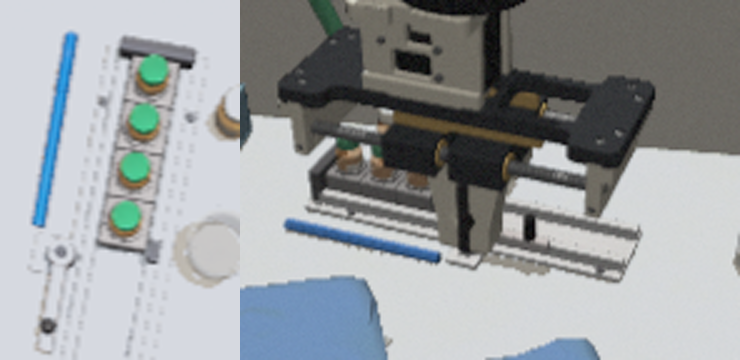

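The top view shows the four carriers packed against the stop (caps 96 mm end to end, with c0's front face at the stop). The pin is still at crop (47,326) and the bystanders are unmoved. Next I bring the fingers down on the pin's outer (left) side.

>>> apply_moves:
  targets:
    - {"dp":[-0.002,-0.035,0],"yaw":0}
    - {"dp":[-0.005,-0.07,0],"yaw":0}
    - {"dp":[-0.008,-0.105,0],"yaw":0}
    - {"dp":[-0.0104,-0.1338,-0.01],"yaw":0}
    - {"dp":[-0.0104,-0.1338,-0.04],"yaw":0}
    - {"dp":[-0.0104,-0.1338,-0.07],"yaw":0}
    - {"dp":[-0.0104,-0.1338,-0.095],"yaw":0}
    - {"dp":[-0.0104,-0.1338,-0.108],"yaw":0}
    - {"dp":[-0.0104,-0.1338,-0.108],"yaw":0}

```text
time_s: 8.58
tcp_pos: [0.5267, -0.1706, 0.0497]
eef_rot: [179.7, -0.1, -102.2]
contact_force: [-1.1, 0.8, 0.0]
gripper_width: 0.0002
gripper_force: 0.0
```

```bash
cat > arc.py <<'E'
import sys
from h import *
from plant import get_state
e=np.array([.9776,-.2105]);n=np.array([.2105,.9776]);o=np.array([.5316,-.227])
s=get_state();p=s["tcp_pos"][:2];q=p-o;print("s,y",(q@e).round(4),(q@n).round(4),s["tcp_pos"][2].round(4),s["eef_rot"][2].round(1),s["contact_force"].round(1))
a0,a1,st,d=map(float,sys.argv[1:])
for a in np.arange(a0,a1+.1,st):
    t=np.radians(a);l=np.array([.0355,.037])+.05*np.array([-np.cos(t),-np.sin(t)])-d*np.array([np.sin(t),-np.cos(t)])
    w=o+l[0]*e+l[1]*n-p; print(a,w.round(4),"yaw",round(-102.15+a-s["eef_rot"][2],1))
E
python3 arc.py 0 90 5 0.018
```

```text
s,y -0.0167 0.0541 0.0497 -102.2 [-1.1  0.8  0. ]
0.0 [0.0023 0.0004] yaw 0.0
5.0 [ 0.0001 -0.0036] yaw 5.0
10.0 [-0.0019 -0.0078] yaw 10.0
15.0 [-0.0034 -0.0122] yaw 15.0
20.0 [-0.0046 -0.0167] yaw 20.0
25.0 [-0.0053 -0.0213] yaw 25.0
30.0 [-0.0057 -0.0259] yaw 30.0
35.0 [-0.0056 -0.0305] yaw 35.0
40.0 [-0.0052 -0.0351] yaw 40.0
45.0 [-0.0043 -0.0397] yaw 45.0
50.0 [-0.0031 -0.0442] yaw 50.0
55.0 [-0.0015 -0.0485] yaw 55.0
60.0 [ 0.0005 -0.0527] yaw 60.0
65.0 [ 0.0029 -0.0567] yaw 65.0
70.0 [ 0.0056 -0.0605] yaw 70.0
75.0 [ 0.0086 -0.064 ] yaw 75.0
80.0 [ 0.0119 -0.0672] yaw 80.0
85.0 [ 0.0155 -0.0702] yaw 85.0
90.0 [ 0.0193 -0.0728] yaw 90.0
```

>>> apply_moves:
  targets:
    - {"dp":[0,0,0],"yaw":0}
    - {"dp":[0,0,0],"yaw":0}
    - {"dp":[0,0,0],"yaw":0}

```text
time_s: 8.83
tcp_pos: [0.5302, -0.1695, 0.054]
eef_rot: [-179.9, 0.0, -102.0]
contact_force: [0.4, 0.3, 0.3]
gripper_width: 0.0001
gripper_force: 0.0
```

```bash
python3 arc.py 0 90 6 0.018
```

```text
s,y -0.0135 0.0559 0.054 -102.0 [0.4 0.3 0.3]
0.0 [-0.0012 -0.0007] yaw -0.1
6.0 [-0.0039 -0.0055] yaw 5.9
12.0 [-0.0061 -0.0107] yaw 11.9
18.0 [-0.0077 -0.016 ] yaw 17.9
24.0 [-0.0087 -0.0214] yaw 23.9
30.0 [-0.0092 -0.027 ] yaw 29.9
36.0 [-0.0091 -0.0325] yaw 35.9
42.0 [-0.0084 -0.0381] yaw 41.9
48.0 [-0.0072 -0.0435] yaw 47.9
54.0 [-0.0054 -0.0487] yaw 53.9
60.0 [-0.003  -0.0538] yaw 59.9
66.0 [-0.0001 -0.0585] yaw 65.9
72.0 [ 0.0032 -0.063 ] yaw 71.9
78.0 [ 0.007 -0.067] yaw 77.9
84.0 [ 0.0112 -0.0707] yaw 83.9
90.0 [ 0.0158 -0.0739] yaw 89.9
```

>>> apply_moves:
  targets:
    - {"dp":[-0.001,-0.001,0],"yaw":0}
    - {"dp":[-0.0025,-0.003,0],"yaw":3}
    - {"dp":[-0.004,-0.0055,0],"yaw":6}
    - {"dp":[-0.005,-0.008,0],"yaw":9}
    - {"dp":[-0.006,-0.0107,0],"yaw":12}
    - {"dp":[-0.007,-0.0133,0],"yaw":15}
    - {"dp":[-0.0077,-0.016,0],"yaw":18}
    - {"dp":[-0.0083,-0.0187,0],"yaw":21}
    - {"dp":[-0.0087,-0.0214,0],"yaw":24}
    - {"dp":[-0.009,-0.0242,0],"yaw":27}
    - {"dp":[-0.0092,-0.027,0],"yaw":30}

```text
time_s: 9.75
tcp_pos: [0.5203, -0.1961, 0.0535]
eef_rot: [-179.9, -0.0, -71.9]
contact_force: [-1.0, 0.1, 0.1]
gripper_width: 0.0006
gripper_force: 0.4
```

```bash
python3 arc.py 30 90 5 0.018;python3 look.py p4
```

```text
s,y -0.0175 0.0278 0.0535 -71.9 [-1.   0.1  0.1]
30.0 [ 0.0006 -0.0004] yaw -0.3
35.0 [ 0.0007 -0.005 ] yaw 4.7
40.0 [ 0.0011 -0.0096] yaw 9.7
45.0 [ 0.002  -0.0142] yaw 14.7
50.0 [ 0.0032 -0.0187] yaw 19.7
55.0 [ 0.0049 -0.023 ] yaw 24.7
60.0 [ 0.0069 -0.0272] yaw 29.7
65.0 [ 0.0092 -0.0312] yaw 34.7
70.0 [ 0.0119 -0.0349] yaw 39.7
75.0 [ 0.0149 -0.0385] yaw 44.7
80.0 [ 0.0182 -0.0417] yaw 49.7
85.0 [ 0.0218 -0.0447] yaw 54.7
90.0 [ 0.0256 -0.0473] yaw 59.7
tcp s,y -0.0175 0.0278 0.0535 F [-1.   0.1  0.1] t 9.75
top cap [340.9 122.7] 78 s,y 0.1583 -0.0002
top cap [337.6 139.1] 75 s,y 0.1257 0.0002
top cap [336.4 153.9] 34 s,y 0.0971 -0.0027
side cap [242.6 175.8] 50 s,y 0.1561 0.0035
side cap [256.9 178.6] 54 s,y 0.1241 0.0027
side cap [285.4 183.3] 33 s,y 0.0633 -0.0018
```

View pics/p4.png

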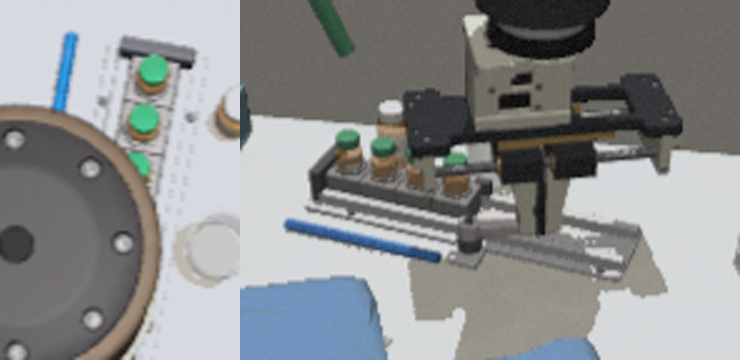

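The bar has begun to swing over the lane ahead of the finger, and the train is still home. I continue the arc.

>>> apply_moves:
  targets:
    - {"dp":[0.0006,-0.0027,0],"yaw":2.5}
    - {"dp":[0.0007,-0.005,0],"yaw":5}
    - {"dp":[0.0009,-0.0073,0],"yaw":7.5}
    - {"dp":[0.0011,-0.0096,0],"yaw":10}
    - {"dp":[0.0015,-0.0119,0],"yaw":12.5}
    - {"dp":[0.002,-0.0142,0],"yaw":15}
    - {"dp":[0.0026,-0.0165,0],"yaw":17.5}
    - {"dp":[0.0032,-0.0187,0],"yaw":20}
    - {"dp":[0.004,-0.0209,0],"yaw":22.5}
    - {"dp":[0.0049,-0.023,0],"yaw":25}
    - {"dp":[0.0059,-0.0251,0],"yaw":27.5}
    - {"dp":[0.0069,-0.0272,0],"yaw":30}
    - {"dp":[0.008,-0.0292,0],"yaw":32.5}
    - {"dp":[0.0092,-0.0312,0],"yaw":35}
    - {"dp":[0.0105,-0.0331,0],"yaw":37.5}
    - {"dp":[0.0119,-0.0349,0],"yaw":40}
    - {"dp":[0.0134,-0.0367,0],"yaw":42.5}
    - {"dp":[0.0149,-0.0385,0],"yaw":45}
    - {"dp":[0.0166,-0.0401,0],"yaw":47.5}
    - {"dp":[0.0182,-0.0417,0],"yaw":50}

```text
time_s: 11.52
tcp_pos: [0.5381, -0.2378, 0.053]
eef_rot: [-180.0, -0.0, -22.0]
contact_force: [-1.6, -0.4, 0.1]
gripper_width: 0.0009
gripper_force: 0.4
```

```bash
python3 arc.py 80 90 5 0.016
```

```text
s,y 0.0086 -0.0092 0.053 -22.0 [-1.6 -0.4  0.1]
80.0 [ 0.0023 -0.0008] yaw -0.1
85.0 [ 0.006  -0.0036] yaw 4.9
90.0 [ 0.0098 -0.006 ] yaw 9.9
```

>>> apply_moves:
  targets:
    - {"dp":[0.002,-0.0015,0.001],"yaw":2.5}
    - {"dp":[0.004,-0.003,0.001],"yaw":5}
    - {"dp":[0.006,-0.0045,0.001],"yaw":7.5}
    - {"dp":[0.008,-0.006,0.001],"yaw":10}
    - {"dp":[0.009,-0.0062,0.001],"yaw":10}
    - {"dp":[0.01,-0.0064,0.001],"yaw":10}
    - {"dp":[0.0105,-0.0065,0.001],"yaw":10}

```text
time_s: 12.1
tcp_pos: [0.5488, -0.2443, 0.0538]
eef_rot: [180.0, -0.0, -12.1]
contact_force: [0.2, -0.3, 1.4]
gripper_width: 0.0003
gripper_force: 0.4
```

>>> apply_moves:
  targets:
    - {"dp":[0.0005,-0.0001,0],"yaw":0}
    - {"dp":[0.001,-0.0002,0],"yaw":0}

```text
time_s: 12.27
tcp_pos: [0.5497, -0.2445, 0.0537]
eef_rot: [180.0, -0.0, -12.1]
contact_force: [-0.2, -0.4, 0.5]
gripper_width: 0.0005
gripper_force: 0.4
```

>>> apply_moves:
  targets:
    - {"dp":[0.0005,-0.0001,0],"yaw":0}
    - {"dp":[0.001,-0.0002,0],"yaw":0}

```text
time_s: 12.43
tcp_pos: [0.5506, -0.2447, 0.0536]
eef_rot: [180.0, 0.0, -12.0]
contact_force: [-2.0, 0.6, 0.6]
gripper_width: 0.0002
gripper_force: 1.1
```

>>> apply_moves:
  targets:
    - {"dp":[0.0005,-0.0001,0],"yaw":0}
    - {"dp":[0.001,-0.0002,0],"yaw":0}

```text
time_s: 12.6
tcp_pos: [0.5508, -0.2448, 0.0534]
eef_rot: [180.0, 0.1, -12.0]
contact_force: [-5.3, 1.0, 4.5]
gripper_width: 0.0003
gripper_force: 2.8
```

>>> apply_moves:
  targets:
    - {"dp":[0.0005,-0.0001,0],"yaw":0}
    - {"dp":[0.001,-0.0002,0],"yaw":0}

```text
time_s: 12.77
tcp_pos: [0.5509, -0.2449, 0.0533]
eef_rot: [-180.0, 0.2, -12.1]
contact_force: [-7.2, 2.8, 6.2]
gripper_width: 0.0008
gripper_force: 4.1
```

>>> apply_moves:
  targets:
    - {"dp":[0.0005,-0.0001,0],"yaw":0}
    - {"dp":[0.001,-0.0002,0],"yaw":0}

```text
time_s: 12.93
tcp_pos: [0.551, -0.2449, 0.0532]
eef_rot: [-180.0, 0.3, -12.1]
contact_force: [-9.3, 2.9, 8.1]
gripper_width: 0.0004
gripper_force: 5.2
```

The bar is at its limit: the force climbs with no motion. I withdraw straight back, lift and move aside.

>>> apply_moves:
  targets:
    - {"dp":[-0.003,0.0006,0],"yaw":0}
    - {"dp":[-0.007,0.0015,0],"yaw":0}
    - {"dp":[-0.015,0.0032,0],"yaw":0}
    - {"dp":[-0.03,0.0065,0.003],"yaw":0}
    - {"dp":[-0.035,0.0075,0.03],"yaw":0}
    - {"dp":[-0.035,0.0075,0.065],"yaw":0}
    - {"dp":[-0.035,0.0075,0.1],"yaw":0}
    - {"dp":[-0.035,0.04,0.12],"yaw":0}
    - {"dp":[-0.035,0.08,0.13],"yaw":0}
    - {"dp":[-0.035,0.12,0.13],"yaw":0}
    - {"dp":[-0.035,0.16,0.13],"yaw":0}
    - {"dp":[-0.035,0.2,0.13],"yaw":0}
    - {"dp":[-0.035,0.24,0.13],"yaw":0}
    - {"dp":[-0.035,0.26,0.13],"yaw":0}
    - {"dp":[-0.035,0.26,0.13],"yaw":0}
    - {"dp":[-0.035,0.26,0.13],"yaw":0}

```text
time_s: 14.27
tcp_pos: [0.5186, 0.0159, 0.1837]
eef_rot: [-180.0, -0.0, -11.9]
contact_force: [-0.6, 0.5, -0.2]
gripper_width: 0.0005
gripper_force: 0.0
```

```bash
python3 look.py p5
```

```text
tcp s,y -0.0639 0.2347 0.1837 F [-0.6  0.5 -0.2] t 14.2667
top cap [340.8 122.7] 79 s,y 0.1583 -0.0
top cap [337.6 139.1] 75 s,y 0.1257 0.0002
top cap [334.7 155.3] 74 s,y 0.0939 -0.0
top cap [331.5 171.5] 73 s,y 0.0621 0.0003
side cap [242.5 175.8] 50 s,y 0.1563 0.0036
side cap [256.4 177.8] 40 s,y 0.1264 0.0004
```

View pics/p5.png

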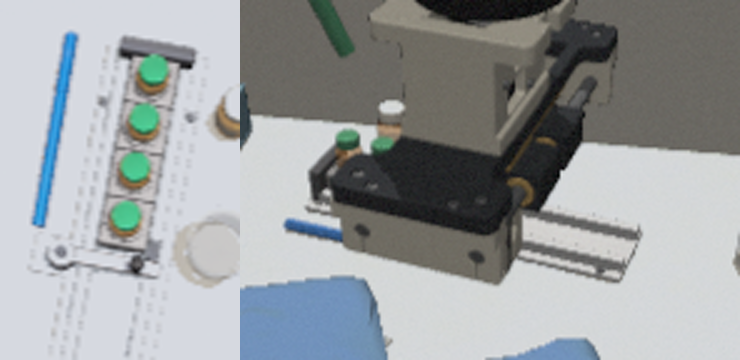

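The top view shows the bar straight across behind the last carrier (pivot at (61,253), pin at (137,264), parallel to the carrier's rear face). The train is home, the bystanders are unmoved and the arm is clear.

```bash
python3 -c "
from plant import r
print(r.close_job())"
```

```text
the job is handed in; nothing more can be done
None
```

The four carriers are home against the end stop, the bar is closed fully across the lane behind them, and the job is handed in after about 14 s of robot time; the pen, spare vial and beaker looked unmoved in the last picture, and the petri dishes were outside that picture.

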